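Bring the cups round and hold the self-closing cabinet door open

ROBOT

A 6-joint arm with a two-finger parallel gripper is mounted at the origin on the work surface. World frame = base frame: x ahead of the robot, y to its left, z up, the work surface at z = 0. Lengths are in m, angles in degrees, forces in N, time in s.
With the tool pointing down it reaches from about 0.325 to 1 m from the base axis. Payload 5.1 kg.
Tool frame: the origin (TCP) lies at the very end of the fingers, on their centre line; the grasp point (between the pads) lies 19 mm behind it; z points along the fingers, y is the direction in which the jaws open and shut (so a half turn about z gives the same grasp; the last joint's range is limited). The gripper opens to 85 mm and grips with 20 to 120 N. Pads are 22 mm wide; open, the fingers measure 114 mm over their backs; the gripper's body (76 mm by 85 mm) begins 54 mm behind the grasp point. The pads swing forward as they close: fully open they stand 13 mm farther back than shut.
Start: joints at [-79.274, 7.093, 94.555, -0, 78.352, -4.733], TCP at [0.173, -0.626, 0.191] pointing down, gripper open.
Joint ranges: [-149.61, 149.61], [-58.7, 133.49], [1.44, 155.28], [-77.14, 257.14], [18.33, 153.61], [-166.67, 166.67]. Speed limits (degrees/s): [147.25, 147.25, 180, 180, 180, 180].

INTERFACE

Orientations are given as a 3x3 rotation matrix whose columns are the frame's x, y, z axes.
In Python, from cell import bot, viewer gives the robot as it stands.
- The arm moves only by the tool move_arm, never from a script. Its argument "increments" is a list of rows, each a list of 7 numbers: the shift along the world's x, y, z scaled (see below), then the turn, a rotation vector about the world's x, y, z scaled (see below), then the opening, from 0 (shut) to 1 (fully open). A call has 1 to 20 rows; each row shifts and turns the pose as measured when the row begins; what a row does not reach is not made up. The controller multiplies each number of a shift by 150 mm and each number of a turn by 30 degrees. A row lasts 1/10 s, in which the tool goes at most 50 mm and 8.59 degrees, less where a joint would pass 70% of its speed; a pose out of reach is approached as far as the arm can. A call with a number of a shift or a turn outside -1 to 1 is refused whole. A call with a gripper value outside its range is refused whole. The fingers move at their own pace and stop on an object; "force" is the grip in N (left out, the last holds). Time passes only in rows, so rows that do not move let the fingers close. It gives the time, the measured TCP pose, the force and the opening at its end, in the units of the state.
- bot.get_state(): the state, without advancing time (a new reading comes with each control period).
- viewer.capture(name): name is "scene" or "top" or "wrist"; returns a dict with "color" (480x640x3 uint8, red, green, blue), "fx", "fy", "cx", "cy" (pixels), "R" (3x3) and "t" (3): a world point X has camera coordinates R X + t. Camera axes: x right, y down, z forward; pixel columns grow to the right and rows downward; lengths in m; the calibration is good to about 2 mm. A picture is of the moment at which its call begins. There is no depth.
- bot.finish_job(): hands the job in, once; it reports no verdict.
The state is a dict: "t": time; "joint_pos": joint angles; "dq": joint speeds; "effort": joint torques, N m; "ee_pos": TCP position; "ee_rot": TCP orientation; "contact_force": force on the tool from outside, world axes, zero at the start; "wrist_torque": the same for the moment, N m; "grip_width": finger opening in m.
Only numpy, scipy, OpenCV 4.12 (cv2) and the standard library are available. Lean on these libraries where they do the work, as an engineer would, in place of code of your own. Each camera call takes 0.05 s, during which the arm holds its last target.

TASK

I want to put the two blue cups away: by its upright peg, turn the round drying tray a quarter turn counter-clockwise seen from above, until it settles in its second rest position, with the cups still standing on it, and let go of it. Then, by its upright bar, pull the cabinet's clear self-closing sliding door to the left until the tab on its upper edge stands straight in front of the clip on the roof, and finish while still holding the door there. Leave everything else on the counter where it is.

Things in the scene. Friction and masses are not known exactly. Their poses are not given: they have to be found in the camera images.
- tray (a joint): Swivel of the round drying tray, rad, vertical axis, grows counter-clockwise seen from above. 0 at the start; an over-centre spring holds the tray at either of two rest positions, 0 and 1.57 (a quarter turn counter-clockwise), and beyond the half-way point carries it on to the second one. It takes about 1 to 2 N at the peg to turn it slowly. Both are firm stops.
- tray_axis (a point): Point on the tray's swivel axis, at the tray's upper face, 28 mm above the counter. The tray is a grey plastic disc of 246 mm diameter with a rim 7 mm high, on a smaller round foot.
- tray_peg (a point): Centre of the top of the tray's turning peg: an upright round white plastic peg of 14 mm diameter, 62 mm tall above the tray's upper face (top 90 mm above the counter), 95 mm from the swivel axis, near the rim on the side away from the two cups. It turns with the tray and starts roughly on the robot's side of it.
- cup_a: Blue enamel cup, 74 mm wide, 75 mm tall, with a side handle, standing loose on the tray, its centre about 68 mm from the swivel axis. Origin: centre of its underside, z up.
- cup_b: The other, like blue enamel cup beside it on the tray. Origin: centre of its underside, z up.
- cabinet: Small white plastic cabinet, 150 mm deep (its x), 290 mm wide (its y), 160 mm tall, fixed to the counter. Origin: centre of its underside; its front looks along its -x, towards the robot; its +y is the left as the robot sees it. Along its front the clear sliding door runs on a track parallel to its y.
- door (a joint): Travel of the clear sliding door, m, along the cabinet's +y (to the left as seen from the robot). 0 where it rests half open; stops at 0.105. A return spring pulls it back to 0: 3 N at rest, plus 60 N per metre of travel, friction 0.4 N; let go, it slides back.
- door_bar (a point): Centre of the top of the door's upright pull bar: a square dark steel bar 14 x 14 mm, sides parallel to the cabinet's x and y, from 60 to 190 mm above the counter, so it stands 30 mm above the cabinet's roof. Its axis is 40 mm in front of the door panel. Free all round above the roof height; stays join it to the door at 70 and 135 mm above the counter.
- door_tab (a point): Centre of the top of the small dark plastic tab at the left end of the door's upper edge; 12 mm wide along the cabinet's y, 20 mm deep along its x, its top 21 mm above the cabinet's roof. It is fixed to the door, 109 mm to the left (cabinet's +y) of the pull bar and 34 mm farther back (cabinet's +x).
- clip: The mark: a dark plastic clip fixed on the cabinet's roof just behind the tab's path, 12 mm wide (cabinet's y), 46 mm deep (cabinet's x), 21 mm tall. Origin: centre of its underside, axes parallel to the cabinet's. It stands 50 to 85 mm farther left along the track than the tab at rest. The door is at the mark when the tab stands straight in front of the clip (same y in the cabinet's frame).
- whisk: Flat stainless whisk, 250 mm long, 60 mm wide, 14 mm high, lying on the counter between robot and cabinet; leave it alone. Origin on its axis 90 mm from the tip of its loops, its x towards that tip.
- spatula: Hard silicone spatula lying on the counter; leave it alone. Its x runs along it.
- detergent: Clear bottle of 60 mm diameter, 190 mm tall, right of the tray; leave it alone. Origin: centre of underside.
- jar: Glass jar, 72 mm diameter, 100 mm tall, right of the tray; leave it alone. Origin: centre of underside.
- bowl: Steel bowl, 120 mm wide, 55 mm tall, left of the cabinet; leave it alone. Origin: centre of underside.
- spoon: Wooden spoon lying beyond the tray; leave it alone. Its x runs along it.
- soap: Bar of soap 50 x 80 x 25 mm, lying between robot and tray; leave it alone. Origin: centre of underside.

How it is judged:
By the outcome, as a careful person would: the job done as asked, in the order asked, and still so for the second after the job is handed in, while the arm keeps its last pose, push and grip.
It also fails if it takes over 51 s, if anything falls off the work surface, if the arm or the gripper's body presses on something with over 40 N, if the wrist force passes 120 N, or if a joint passes its speed limit or range.

## Working session

There is one attempt and no reset: what is moved stays moved. The work goes in short steps, Python scripts to look and compute and a tool call to move; the robot and the scene stay as the last step left them, time stands still between calls to the robot, and variables do not carry over. Pictures are saved under pics/ and viewed, and the job is handed in when it is done.

Besides the shell and the picture viewer there is one more tool, called after "Call:" as name(argument=value, ...), one argument or row to a line, values as JSON. move_arm: Moves the arm, as the interface text tells. Shifts and turns lie within -1 to 1; 1 stands for 150 mm of shift or 30 degrees of turn. Its arguments: {"type":"object","properties":{"increments":{"type":"array","items":{"type":"array","items":{"type":"number","minimum":-1,"maximum":1}}},"force":{"type":"number"}},"required":["increments"]}

```bash
ls; mkdir -p pics; python3 - <<'E'
from cell import bot, viewer
import cv2,numpy as np,pickle
s=bot.get_state(); print({k:np.round(v,3).tolist() for k,v in s.items()})
d={}
for n in("scene","top","wrist"):
    c=viewer.capture(n); d[n]=c; cv2.imwrite(f"pics/{n}0.png",c["color"][:,:,::-1]); print(n,c["fx"],c["cx"],c["cy"],np.round(c["R"],3).tolist(),np.round(c["t"],3).tolist())
pickle.dump(d,open("cap0.pkl","wb"))
E
```

```text
pics
{'t': 0.0, 'joint_pos': [-79.274, 7.133, 94.637, -0.001, 78.35, -4.732], 'dq': [-0.077, 0.02, 0.114, 0.107, -0.12, -0.047], 'effort': [-0.003, -42.363, -36.545, -0.0, 0.007, -0.0], 'ee_pos': [0.173, -0.626, 0.19], 'ee_rot': [[0.964, 0.267, -0.0], [0.267, -0.964, 0.002], [0.0, -0.002, -1.0]], 'contact_force': [0.22, 0.758, -0.489], 'wrist_torque': [-0.029, 0.014, 0.025], 'grip_width': 0.085}
scene 474.9476003717261 320.8922393886684 232.44997753109024 [[-0.546, 0.837, 0.006], [0.704, 0.463, -0.539], [-0.454, -0.29, -0.843]] [0.299, -0.321, 1.527]
top 469.016738343097 313.92467471891416 241.3557837319018 [[-0.009, -1.0, -0.015], [-0.983, 0.012, -0.181], [0.181, 0.013, -0.983]] [0.014, 0.555, 1.099]
wrist 392.54536531007 323.035435847163 237.21487024246002 [[0.267, -0.964, -0.001], [-0.921, -0.255, 0.295], [-0.285, -0.077, -0.955]] [-0.648, -0.038, 0.379]
```

View pics/scene0.png

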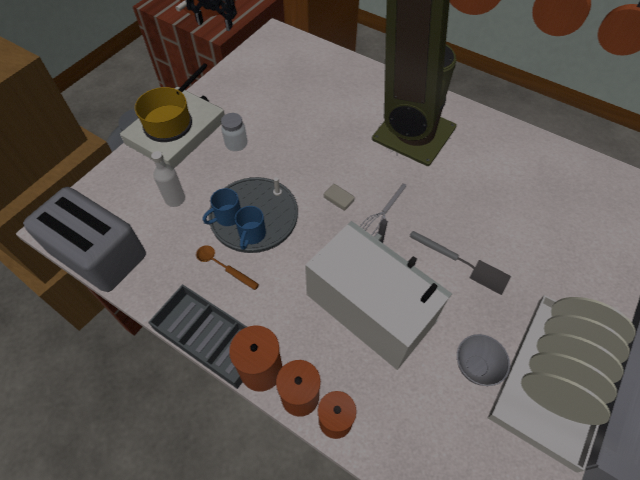

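View pics/top0.png

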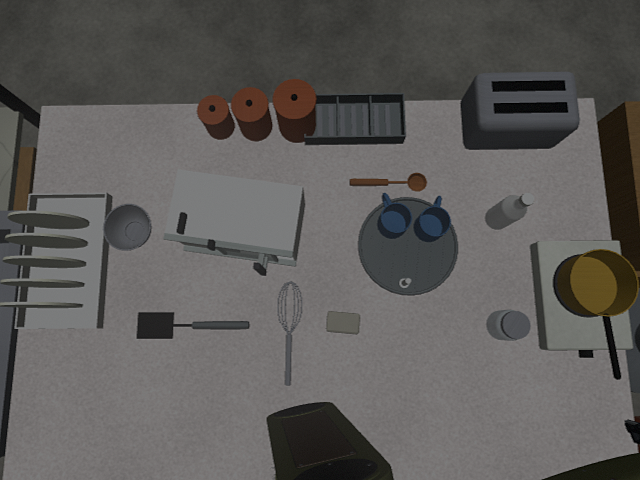

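View pics/wrist0.png

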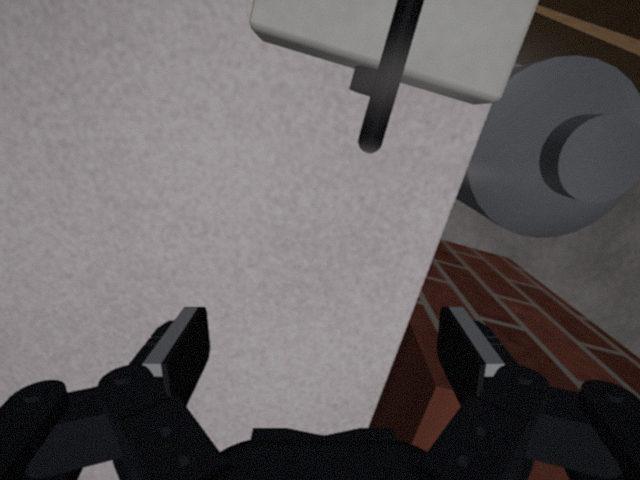

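Scene and top show the tray, with the peg on the robot's side (top ~405,283; scene ~277,185). The cabinet has its bar at top ~260,268, the tab at ~211,246 and the clip at ~182,222. I'll zoom in to measure.

```bash
cat > h.py <<'E'
import numpy as np,cv2
def ray(c,u,v):
    d=np.array([(u-c["cx"])/c["fx"],(v-c["cy"])/c["fy"],1.]); R=np.array(c["R"]);t=np.array(c["t"])
    return -R.T@t, R.T@d
def plane(c,u,v,z):
    o,d=ray(c,u,v); return o+d*(z-o[2])/d[2]
def tri(obs):
    A=np.zeros((3,3));b=np.zeros(3)
    L=[]
    for c,u,v in obs:
        o,d=ray(c,u,v); d=d/np.linalg.norm(d);P=np.eye(3)-np.outer(d,d);A+=P;b+=P@o;L.append((o,P))
    X=np.linalg.solve(A,b); return X,[round(float(np.linalg.norm(P@(X-o)))*1000,1) for o,P in L]
def proj(c,X):
    p=np.array(c["R"])@X+np.array(c["t"]); return p[0]/p[2]*c["fx"]+c["cx"],p[1]/p[2]*c["fy"]+c["cy"]
def crop(img,x,y,w,h,k,fn):
    a=cv2.resize(img[y:y+h,x:x+w,::-1],None,fx=k,fy=k,interpolation=cv2.INTER_CUBIC)
    a=np.clip(a.astype(float)*1.5,0,255).astype(np.uint8)
    for i in range(0,w,20): cv2.putText(a,str(x+i),(i*k,10),0,.35,(0,255,255),1); cv2.line(a,(i*k,12),(i*k,18),(0,255,255),1)
    for i in range(0,h,20): cv2.putText(a,str(y+i),(0,i*k+4),0,.35,(0,255,255),1)
    cv2.imwrite(fn,a)
E
python3 - <<'E'
import pickle;from h import *
d=pickle.load(open("cap0.pkl","rb"))
crop(d["top"]["color"],160,160,150,120,5,"pics/c1.png")
crop(d["top"]["color"],350,180,120,120,5,"pics/c2.png")
crop(d["scene"]["color"],300,210,160,120,5,"pics/c3.png")
crop(d["scene"]["color"],195,165,120,90,6,"pics/c4.png")
E
```

```text
(no output)
```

View pics/c1.png

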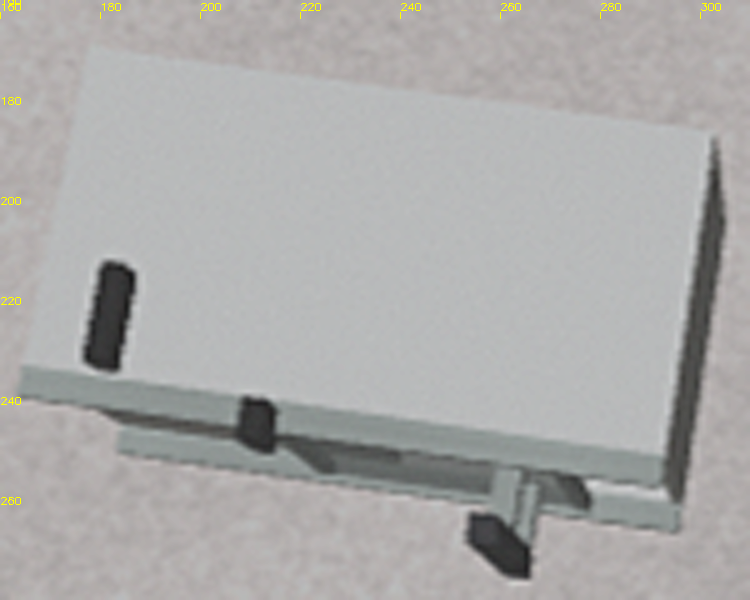

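View pics/c2.png

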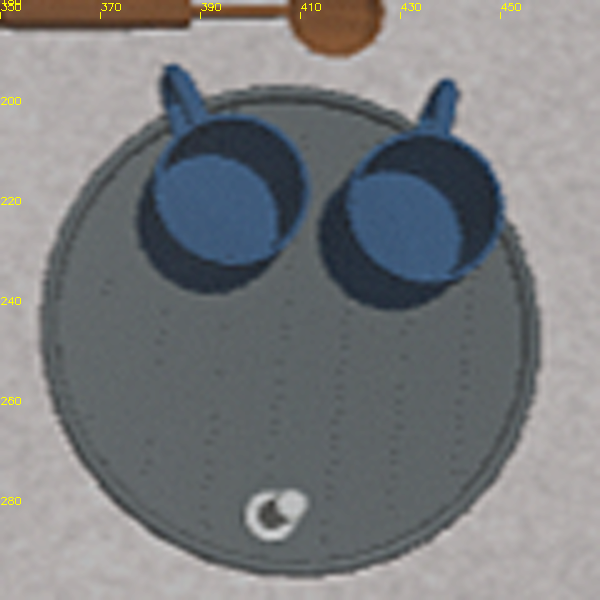

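View pics/c3.png

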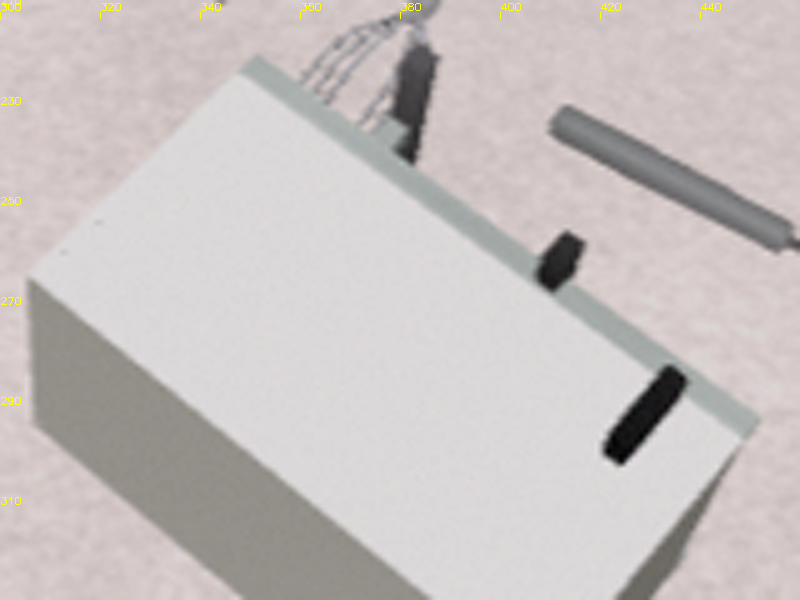

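View pics/c4.png

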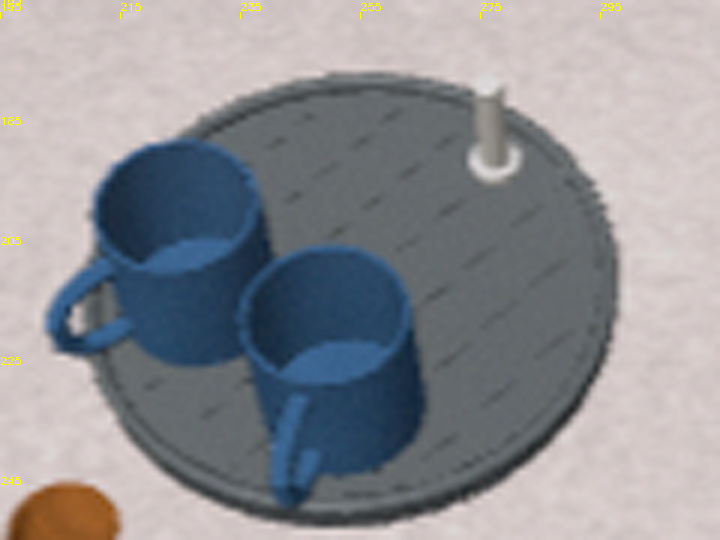

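```bash
python3 - <<'E'
import pickle;from h import *
d=pickle.load(open("cap0.pkl","rb"));T=d["top"];S=d["scene"]
def px(x,y,ox,oy,k): return (x+.5)/k-.5+ox,(y+.5)/k-.5+oy
# masked blobs
for n,(x,y,w,h) in {"top":(250,258,20,22),"scene":(376,215,14,30)}.items():
    g=d[n]["color"][y:y+h,x:x+w].max(2); print(n); print(g)
P={"peg":[(T,*px(291,502,350,180,5)),(S,*px(489,86,195,165,6))],
"bar":[(T,*px(488,531,160,160,5)),(S,*px(423,54,300,210,5))],
"roofBR":[(T,*px(712,132,160,160,5)),(S,*px(30,277,300,210,5))],
"tabtopmid":[(T,*px(256,413,160,160,5)),(S,*px(569,242,300,210,5))],
"clipback":[(T,*px(117,264,160,160,5)),(S,*px(613,457,300,210,5))],
"clipfront":[(T,*px(103,352,160,160,5)),(S,*px(678,374,300,210,5))]}
for k,o in P.items(): print(k,np.round(tri(o)[0],4),tri(o)[1])
# roof edge direction (front line of roof at z=.16 top view)
a=plane(T,*px(88,48,160,160,5),.16);b=plane(T,*px(710,131,160,160,5),.16);print("back edge",a,b,np.degrees(np.arctan2(*(a-b)[[1,0]])),np.linalg.norm(a-b))
a=plane(T,*px(25,367,160,160,5),.16);b=plane(T,*px(667,457,160,160,5),.16);print("front edge",a,b,np.degrees(np.arctan2(*(a-b)[[1,0]])),np.linalg.norm(a-b))
# tray ellipse: rim top z=.035
pts=np.array([px(x,y,350,180,5) for x,y in[(42,330),(540,330),(300,85),(300,577),(70,450),(517,447)]])
W=np.array([plane(T,u,v,.033)[:2] for u,v in pts]);A=np.c_[2*W,np.ones(len(W))];s=np.linalg.lstsq(A,(W**2).sum(1),rcond=None)[0];print("tray",s[:2],np.sqrt(s[2]+s[0]**2+s[1]**2))
E
```

```text
top
[[ 98  97  91  82  79  76  71  68  88 100 101  99 103  74  71  98 105  78
   63  69]
 [ 96 103 102 103 102 104 105 100  97  99  99 100 102  75  84 103 103  80
   63  67]
 [106 101  91  90  86  85  89  98 101 101 100 100 102  76  83 104 103  73
   69  77]
 [124 125 129 129 127 129 118 111 107 102 100 102 101  74  83 103  93  77
   92 108]
 [122 125 126 109  79  87  97  84  90 100 102 103  94  74  89 102  91  79
   80  87]
 [123 122 125  92  42  39  40  38  43  55  87 107  91  82  94 104  80  89
  119 124]
 [119 121 126  91  48  46  46  47  48  37  47  91  77  73  97 102  73  99
  122 122]
 [120 123 126  88  45  47  48  49  48  40  32  50  55  91 106 103  82  99
  122 122]
 [122 126 111  66  41  46  49  50  47  41  33  33  41  85 106 103  75  99
  122 119]
 [122 127 115  73  42  47  47  48  50  42  36  35  31  48  89  93  81 109
  124 117]
 [123 126 113  76  40  42  45  47  45  42  38  35  36  31  50  76  92 115
  121 120]
 [124 124 127 115  73  34  31  35  37  37  36  37  36  35  30  38  86 115
  121 119]
 [123 122 121 123 114  83  48  32  38  38  37  39  39  36  36  27 100 126
  
[... 2389 characters left out ...]
16 119  84  55 116 140 140 140 142 140 138]
 [115 114 114 114 115 116 106 125 141 140 140 139 137 137]
 [122 117 116 113 113 115 116 119 128 136 137 137 139 140]]
peg [ 0.4534 -0.2092  0.0906] [0.5, 0.5]
bar [0.477  0.1287 0.1911] [1.2, 1.2]
roofBR [0.6623 0.0325 0.1604] [0.1, 0.1]
tabtopmid [0.5293 0.231  0.1892] [2.3, 2.3]
clipback [0.6019 0.2963 0.1716] [0.8, 0.8]
clipfront [0.5584 0.3002 0.183 ] [2.2, 2.2]
back edge [0.70651407 0.31809285 0.16      ] [0.66298839 0.03332158 0.16      ] 81.30991609990461 0.2880783915237473
front edge [0.55774743 0.3398535  0.16      ] [0.51362174 0.05301701 0.16      ] 81.25442360583638 0.29021069873068855
tray [ 0.54613517 -0.22356897] 0.12406049286821176
```

```bash
python3 - <<'E'
import pickle;from h import *
d=pickle.load(open("cap0.pkl","rb"));T=d["top"];S=d["scene"]
for n,z in(("T",.09),("T",.19)): pass
print("peg",plane(T,407.8,280.0,.09),plane(S,276.1,178.9,.09))
print("bar",plane(T,256.3,265.6,.19),plane(S,384.0,220.5,.19))
print("bottle top",tri([(T,526,200),(S,157,156)]), "jar top",tri([(T,515,324),(S,232,119)]))
c,s=np.cos(np.radians(-8.7)),np.sin(np.radians(-8.7)); R=np.array([[c,-s],[s,c]])
# tab/clip: dark masks in top view; project centre of top face at z=.181
for n,v in((T,"T"),(S,"S")):pass
for name,cam,uv in [("tabT",T,(210.9,242.0)),("tabS",S,(413,258.0)),("clipT",T,(181.8,222)),("clipS",S,(428.5,293))]:
    X=plane(cam,*uv,.181); print(name,X,R.T@X[:2])
w=d["wrist"]; s=-np.array(w["R"]).T@w["t"]; print("wristcam pos",s)
E
```

```text
peg [ 0.45363412 -0.20976801  0.09      ] [ 0.45280366 -0.20908809  0.09      ]
bar [0.47808998 0.12964459 0.19      ] [0.47623324 0.12922799 0.19      ]
bottle top (array([ 0.61742466, -0.45930306,  0.18236959]), [1.0, 1.0]) jar top (array([ 0.35076843, -0.44252916,  0.10613432]), [0.4, 0.4])
tabT [0.53214654 0.23051837 0.181     ] [0.4911552  0.30835892]
tabS [0.52371863 0.23134105 0.181     ] [0.48269983 0.30789733]
clipT [0.57757844 0.29597568 0.181     ] [0.52616323 0.37993514]
clipS [0.58278731 0.29899841 0.181     ] [0.53085495 0.38371098]
wristcam pos [ 0.24606638 -0.60504246  0.37255572]
```

Call:
move_arm(
  increments=[
    [0.133,0.199,0.01,0,0,-0.058,0.4],
    [0.133,0.199,0.01,0,0,-0.058,0.4],
    [0.133,0.199,0.01,0,0,-0.058,0.4],
    [0.133,0.199,0.01,0,0,-0.058,0.4],
    [0.133,0.199,0.01,0,0,-0.058,0.4],
    [0.133,0.199,0,0,0,-0.058,0.4],
    [0.133,0.199,0,0,0,-0.058,0.4],
    [0.133,0.199,0,0,0,-0.058,0.4],
    [0.133,0.199,0,0,0,-0.058,0.4],
    [0.133,0.199,0,0,0,-0.058,0.4],
    [0.133,0.199,0,0,0,-0.058,0.4],
    [0.133,0.199,0,0,0,-0.058,0.4],
    [0.133,0.199,0,0,0,-0.058,0.4],
    [0.133,0.199,0,0,0,-0.058,0.4],
  ],
)

```text
t: 1.55
ee_pos: [0.4559, -0.1912, 0.1922]
ee_rot: [[0.983, -0.181, -0.0], [-0.181, -0.983, 0.008], [-0.002, -0.008, -1.0]]
contact_force: [0.1, 0.3, 0.3]
grip_width: 0.0343
```

```bash
cat > st.py <<'E'
from cell import bot,viewer
import numpy as np
s=bot.get_state();r=s["ee_rot"]
print("t",s["t"],"pos",np.round(s["ee_pos"],4),"yaw_y",np.degrees(np.arctan2(r[1][1],r[0][1])).round(2),"z",np.round(np.array(r)[:,2],4),"F",np.round(s["contact_force"],2),"w",s["grip_width"],"j",np.round(s["joint_pos"],1))
E
python3 st.py; python3 - <<'E'
from cell import viewer
import cv2,pickle
c=viewer.capture("wrist");pickle.dump(c,open("w1.pkl","wb"));cv2.imwrite("pics/w1.png",c["color"][:,:,::-1])
E
```

```text
t 1.55 pos [ 0.4559 -0.1912  0.1922] yaw_y -100.45 z [-1.0e-04  7.7e-03 -1.0e+00] F [0.1  0.26 0.32] w 0.034287943053092206 j [-29.2 -13.  113.8   0.4  79.5  71.2]
```

View pics/w1.png

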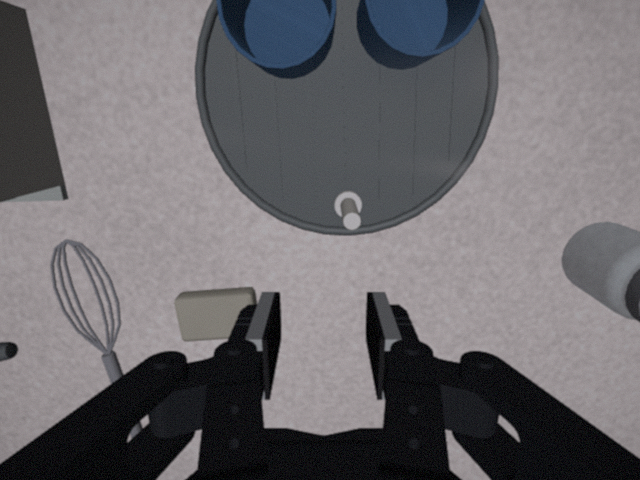

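Wrist view: the peg top is at (352,221), and the fingers are off to the robot's side and need to shift right. I'll cross-check the peg and fit the tray circle.

```bash
python3 - <<'E'
import pickle;from h import *
d=pickle.load(open("cap0.pkl","rb"));T=d["top"];S=d["scene"];w=pickle.load(open("w1.pkl","rb"))
print(plane(w,352,221,.09), tri([(T,407.8,280.0),(S,276.1,178.9),(w,352,221)]))
pts=[(197,75),(498,75),(204,130),(491,130),(222,170),(474,168),(350,235),(300,226),(400,226)]
W=np.array([plane(w,u,v,.034)[:2] for u,v in pts]);A=np.c_[2*W,np.ones(len(W))];s=np.linalg.lstsq(A,(W**2).sum(1),rcond=None)[0];print("tray",s[:2],np.sqrt(s[2]+s[0]**2+s[1]**2))
E
```

```text
[ 0.45233477 -0.21085895  0.09      ] (array([ 0.45285158, -0.20997923,  0.08983261]), [0.8, 0.8, 1.0])
tray [ 0.5450678  -0.22601605] 0.12308351765035927
```

```bash
python3 st.py
```

```text
t 1.6 pos [ 0.458  -0.1873  0.1922] yaw_y -100.3 z [ 0.0017  0.0113 -0.9999] F [-0.94  2.47  0.18] w 0.03431748363085405 j [-28.9 -13.  113.8   0.6  79.4  71.3]
```

Call:
move_arm(
  increments=[
    [-0.015,-0.06,0,0,0,0,0.4],
    [-0.015,-0.06,0,0,0,0,0.4],
    [0,-0.03,0,0,0,0,0.4],
    [0,0,0,0,0,0,0.4],
  ],
)

```text
t: 2.0
ee_pos: [0.4526, -0.2109, 0.1913]
ee_rot: [[0.984, -0.176, -0.0], [-0.176, -0.984, 0.011], [-0.002, -0.011, -1.0]]
contact_force: [-0.5, 0.0, 0.5]
grip_width: 0.0342
```

```bash
python3 st.py
```

```text
t 2.0 pos [ 0.4526 -0.2109  0.1913] yaw_y -100.14 z [-1.000e-04  1.140e-02 -9.999e-01] F [-0.48  0.02  0.45] w 0.03418701389521465 j [-31.5 -12.2 113.2   0.6  79.3  68.5]
```

Call:
move_arm(
  increments=[
    [0,0,-0.09,-0.022,0,0,0.4],
    [0,0,-0.1,0,0,0,0.4],
    [0,0,-0.1,0,0,0,0.4],
    [0,0,-0.1,0,0,0,0.4],
    [0,0,-0.1,0,0,0,0.4],
    [0,0,-0.1,0,0,0,0.4],
    [0,0,-0.1,0,0,0,0.4],
    [0,0,-0.1,0,0,0,0.4],
    [0,0,-0.07,0,0,0,0.3],
    [0,0,0,0,0,0,0.25],
    [0,0,0,0,0,0,0.25],
  ],
)

```text
t: 3.1
ee_pos: [0.4449, -0.2089, 0.0433]
ee_rot: [[0.984, -0.18, -0.012], [-0.18, -0.984, 0.006], [-0.013, -0.004, -1.0]]
contact_force: [0.8, -0.2, 0.3]
grip_width: 0.0212
```

```bash
python3 st.py; python3 - <<'E'
from cell import viewer
import cv2,pickle
c=viewer.capture("wrist");cv2.imwrite("pics/w2.png",c["color"][:,:,::-1])
E
```

```text
t 3.1 pos [ 0.4449 -0.2089  0.0433] yaw_y -100.38 z [-0.012   0.0063 -0.9999] F [ 0.84 -0.17  0.32] w 0.021249875424414838 j [-3.140e+01 -4.400e+00  1.213e+02 -1.000e-01  6.380e+01  6.900e+01]
```

View pics/w2.png

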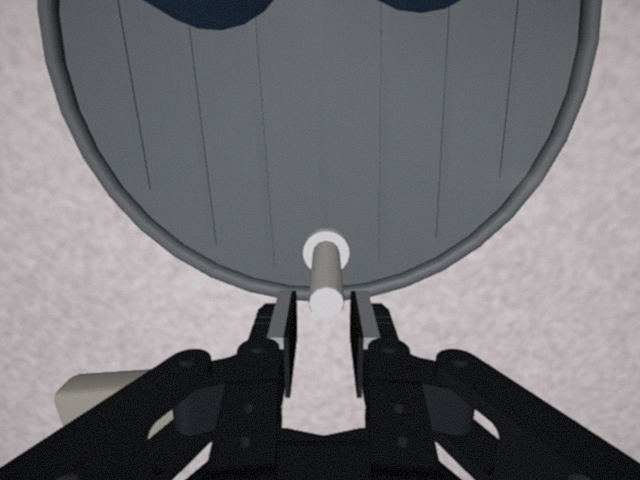

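The peg sits laterally centred between the fingers (peg ~326, gap 296–352), but the fingers are ~8 mm short in x. I'll correct that, then turn.

Call:
move_arm(
  increments=[
    [0.03,-0.005,0.01,-0.01,-0.022,0,0.25],
    [0.025,0,0.01,0,0,0,0.25],
    [0,0,0,0,0,0,0.25],
  ],
)

```text
t: 3.45
ee_pos: [0.4553, -0.2105, 0.0489]
ee_rot: [[0.984, -0.18, 0.004], [-0.18, -0.984, -0.002], [0.005, 0.001, -1.0]]
contact_force: [1.1, -0.1, -0.1]
grip_width: 0.0216
```

```bash
python3 st.py
```

```text
t 3.45 pos [ 0.4553 -0.2105  0.0489] yaw_y -100.38 z [ 0.0044 -0.0016 -1.    ] F [ 1.09 -0.13 -0.12] w 0.021609746093001786 j [-3.100e+01 -4.200e+00  1.206e+02  1.000e-01  6.340e+01  6.940e+01]
```

```bash
cat > arc.py <<'E'
import sys;from cell import bot
import numpy as np
C=np.array([.5457,-.2247]);r=.0945
s=bot.get_state();p=np.array(s["ee_pos"]);R=np.array(s["ee_rot"])
v=p[:2]-C;th=np.degrees(np.arctan2(v[1],v[0]))%360
yaw=np.degrees(np.arctan2(R[1,1],R[0,1]))
print("t",s["t"],"th",th.round(2),"r",np.linalg.norm(v).round(4),"z",p[2].round(4),"yaw-rel",((yaw-(th+90)+180)%360-180).round(2),"tilt",np.round(R[:2,2],4),"F",np.round(s["contact_force"],1),"w",round(s["grip_width"],4))
if len(sys.argv)>1:
    step=float(sys.argv[1]);n=int(sys.argv[2]);q=p[:2]
    for i in range(1,n+1):
        a=np.radians(th+i*step);t=C+r*np.array([np.cos(a),np.sin(a)]);print(np.round((t-q)/.15,3),round(step/30,3));q=t
E
python3 arc.py 4 8
```

```text
t 3.45 th 171.1 r 0.0915 z 0.0489 yaw-rel -1.48 tilt [ 0.0044 -0.0016] F [ 1.1 -0.1 -0.1] w 0.0216
[-0.025 -0.041] 0.133
[-0.002 -0.044] 0.133
[ 0.001 -0.044] 0.133
[ 0.004 -0.044] 0.133
[ 0.007 -0.043] 0.133
[ 0.01  -0.043] 0.133
[ 0.013 -0.042] 0.133
[ 0.016 -0.041] 0.133
```

Call:
move_arm(
  increments=[
    [-0.01,-0.025,0,0,0,0.1,0.25],
    [-0.006,-0.044,0,0,0,0.133,0.25],
    [0.001,-0.044,0,0,0,0.133,0.25],
    [0.004,-0.044,0,0,0,0.133,0.25],
    [0.007,-0.043,0,0,0,0.133,0.25],
    [0.01,-0.043,0,0,0,0.133,0.25],
  ],
)

```text
t: 4.05
ee_pos: [0.4595, -0.2491, 0.0532]
ee_rot: [[0.972, 0.235, 0.012], [0.235, -0.972, -0.002], [0.011, 0.005, -1.0]]
contact_force: [0.1, 0.7, -0.3]
grip_width: 0.0213
```

```bash
python3 arc.py 4 8
```

```text
t 4.05 th 195.78 r 0.0896 z 0.0532 yaw-rel -2.18 tilt [ 0.0117 -0.0024] F [ 0.1  0.7 -0.3] w 0.0213
[-0.018 -0.051] 0.133
[ 0.016 -0.041] 0.133
[ 0.019 -0.04 ] 0.133
[ 0.022 -0.038] 0.133
[ 0.024 -0.037] 0.133
[ 0.027 -0.035] 0.133
[ 0.029 -0.033] 0.133
[ 0.032 -0.031] 0.133
```

Call:
move_arm(
  increments=[
    [-0.008,-0.045,-0.015,0,0.02,0.14,0.25],
    [0.004,-0.045,-0.01,0,0,0.14,0.25],
    [0.01,-0.042,-0.005,0,0,0.14,0.25],
    [0.016,-0.041,0,0,0,0.133,0.25],
    [0.021,-0.039,0,0,0,0.133,0.25],
    [0.024,-0.037,0,0,0,0.133,0.25],
  ],
)

```text
t: 4.65
ee_pos: [0.4726, -0.2899, 0.0525]
ee_rot: [[0.775, 0.632, 0.008], [0.633, -0.775, -0.004], [0.003, 0.008, -1.0]]
contact_force: [-0.3, 1.0, 0.0]
grip_width: 0.0212
```

```bash
python3 arc.py 4 10
```

```text
t 4.65 th 221.7 r 0.0979 z 0.0525 yaw-rel -2.47 tilt [ 0.0079 -0.0043] F [-0.3  1.   0. ] w 0.0212
[ 0.048 -0.017] 0.133
[ 0.033 -0.03 ] 0.133
[ 0.035 -0.027] 0.133
[ 0.036 -0.025] 0.133
[ 0.038 -0.022] 0.133
[ 0.039 -0.019] 0.133
[ 0.041 -0.017] 0.133
[ 0.042 -0.014] 0.133
[ 0.043 -0.011] 0.133
[ 0.043 -0.008] 0.133
```

Call:
move_arm(
  increments=[
    [0.04,-0.022,0,0,0.01,0.14,0.25],
    [0.035,-0.027,0,0,0,0.14,0.25],
    [0.036,-0.026,0,0,0,0.14,0.25],
    [0.037,-0.024,0,0,0,0.14,0.25],
    [0.038,-0.021,0,0,0,0.14,0.25],
    [0.03,-0.014,0,0,0,0.1,0.25],
  ],
)

```text
t: 5.25
ee_pos: [0.5089, -0.3131, 0.0563]
ee_rot: [[0.434, 0.901, 0.01], [0.901, -0.434, -0.006], [-0.001, 0.011, -1.0]]
contact_force: [0.2, 0.6, -0.5]
grip_width: 0.0214
```

```bash
python3 arc.py 3 7
```

```text
t 5.25 th 247.37 r 0.0957 z 0.0563 yaw-rel -3.11 tilt [ 0.0097 -0.0058] F [ 0.2  0.6 -0.5] w 0.0214
[ 0.034 -0.004] 0.1
[ 0.031 -0.01 ] 0.1
[ 0.032 -0.009] 0.1
[ 0.032 -0.007] 0.1
[ 0.033 -0.005] 0.1
[ 0.033 -0.004] 0.1
[ 0.033 -0.002] 0.1
```

Call:
move_arm(
  increments=[
    [0.03,-0.006,-0.01,0,0.015,0.12,0.25],
    [0.03,-0.009,-0.01,0,0,0.12,0.25],
    [0.03,-0.008,-0.005,0,0,0.12,0.25],
    [0.025,-0.006,0,0,0,0.1,0.25],
    [0.005,0,0,0,0,0,0.25],
    [0,0,0,0,0,0,0.25],
  ],
)

```text
t: 5.85
ee_pos: [0.5307, -0.3195, 0.0558]
ee_rot: [[0.197, 0.98, 0.008], [0.98, -0.197, -0.008], [-0.007, 0.009, -1.0]]
contact_force: [-0.5, 0.6, -0.2]
grip_width: 0.0217
```

```bash
python3 arc.py 3 4;  python3 - <<'E'
from cell import viewer
import cv2,pickle
for n in("wrist","top"):
  c=viewer.capture(n);cv2.imwrite(f"pics/{n}3.png",c["color"][:,:,::-1]);pickle.dump(c,open(n+"3.pkl","wb"))
E
```

```text
t 5.85 th 260.98 r 0.096 z 0.0558 yaw-rel -2.35 tilt [ 0.008  -0.0083] F [-0.5  0.6 -0.2] w 0.0217
[0.034 0.005] 0.1
[ 0.033 -0.003] 0.1
[ 0.033 -0.001] 0.1
[0.033 0.001] 0.1
```

View pics/wrist3.png

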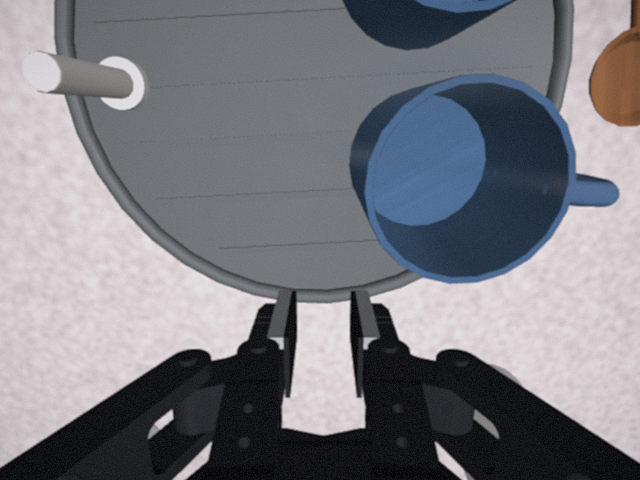

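View pics/top3.png

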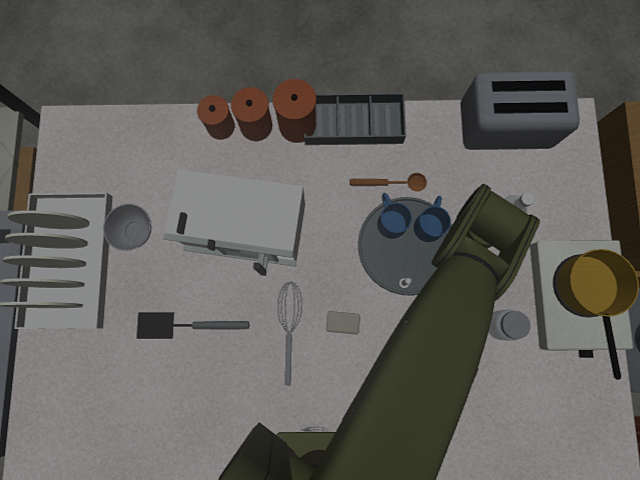

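The tray did not turn. The peg is still at top (405,283), wrist (42,72), so it slipped out of the loose cage and sprang back. The cups are undisturbed. First I'll check the finger geometry.

```bash
python3 - <<'E'
import pickle;from h import *
w=pickle.load(open("wrist3.pkl","rb"));R=np.array([[.197,.98,.008],[.98,-.197,-.008],[-.007,.009,-1]]);p=np.array([.5307,-.3195,.0558])
for dz in(0,-.01,-.019,-.03): 
  for dy in (-.0108,0,.0108): print(dz,dy,np.round(proj(w,p+R@[0,dy,dz]),0), end=" ")
  print()
for z in (0,-.01): print([np.round(proj(w,p+R@[dx,.0108,z]),0) for dx in(-.011,.011)])
print(plane(w,42,72,.09))
E
```

```text
0 -0.0108 [301. 275.] 0 0 [323. 275.] 0 0.0108 [345. 275.] 
-0.01 -0.0108 [300. 284.] -0.01 0 [323. 284.] -0.01 0.0108 [346. 284.] 
-0.019 -0.0108 [299. 292.] -0.019 0 [323. 292.] -0.019 0.0108 [347. 292.] 
-0.03 -0.0108 [298. 303.] -0.03 0 [323. 303.] -0.03 0.0108 [348. 303.] 
[array([344., 295.]), array([345., 255.])]
[array([345., 304.]), array([346., 262.])]
[ 0.45299848 -0.21086624  0.09      ]
```

```bash
python3 - <<'E'
from cell import viewer,bot
from h import *
c=viewer.capture("scene");s=bot.get_state();R=np.array(s["ee_rot"]);p=np.array(s["ee_pos"])
for dz in(0,-.019,-.04,-.073): print(dz,np.round(proj(c,p+R@[0,0,dz]),1))
u,v=map(int,proj(c,p)); crop(c["color"],u-70,v-60,140,110,5,"pics/s4.png")
E
```

```text
0 [228.9 187.8]
-0.019 [227.9 183.5]
-0.04 [226.7 178.7]
-0.073 [224.9 170.9]
```

View pics/s4.png

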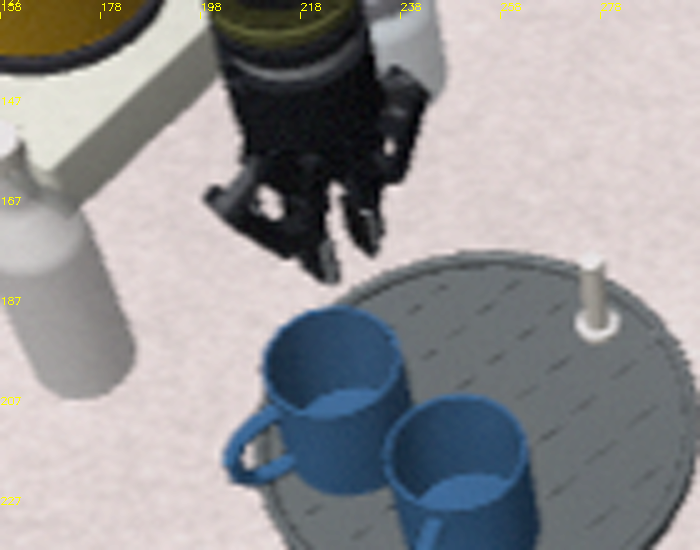

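The scene view puts the fingertips (mid 227,180) about 33 mm behind the reported TCP (projected at 229,188). So the fingers only touched the top of the peg. I'll go back and descend deeper.

Call:
move_arm(
  increments=[
    [0,0,0.133,0,0,0,0.4],
    [0,0,0.133,0,0,0,0.4],
    [0,0,0.133,0,0,0,0.4],
    [0,0,0.133,0,0,0,0.4],
    [0,0,0.1,0,0,-0.1,0.4],
    [-0.05,0.07,0,0,0,-0.26,0.4],
    [-0.05,0.07,0,0,0,-0.26,0.4],
    [-0.05,0.07,0,0,0,-0.26,0.4],
    [-0.05,0.07,0,0,0,-0.26,0.4],
    [-0.05,0.07,0,0,0,-0.26,0.4],
    [-0.05,0.07,0,0,0,-0.26,0.4],
    [-0.05,0.07,0,0,0,-0.26,0.4],
    [-0.05,0.07,0,0,0,-0.26,0.4],
    [-0.05,0.07,0,0,0,-0.26,0.4],
    [-0.02,0.03,0,0,0,-0.2,0.4],
    [0,0,0,0,0,0,0.4],
  ],
)

```text
t: 7.6
ee_pos: [0.4529, -0.2154, 0.1542]
ee_rot: [[0.997, -0.077, -0.005], [-0.077, -0.997, -0.009], [-0.004, 0.009, -1.0]]
contact_force: [1.2, -0.4, 0.2]
grip_width: 0.0342
```

```bash
python3 st.py
```

```text
t 7.6 pos [ 0.4529 -0.2154  0.1542] yaw_y -94.4 z [-0.0046 -0.0089 -1.    ] F [ 1.16 -0.36  0.17] w 0.03422825115608731 j [-31.2 -10.6 115.4  -0.6  75.1  63.3]
```

Call:
move_arm(
  increments=[
    [0,0.035,0,0.017,0,-0.1,0.4],
    [0,0,-0.05,0,0,-0.05,0.4],
    [0.005,0,-0.1,0,0,0,0.4],
    [0.005,0,-0.1,0,0,0,0.4],
    [0.005,0,-0.1,0,0,0,0.4],
    [0.005,0,-0.1,0,0,0,0.4],
    [0.005,0,-0.1,0,0,0,0.4],
    [0,0,-0.05,0,0,0,0.4],
    [0,0,0,0,0,0,0.4],
  ],
)

```text
t: 8.5
ee_pos: [0.4542, -0.2106, 0.0533]
ee_rot: [[0.989, -0.144, -0.009], [-0.144, -0.99, 0.001], [-0.009, -0.0, -1.0]]
contact_force: [-0.4, 0.5, 1.1]
grip_width: 0.0342
```

```bash
python3 st.py; python3 arc.py
```

```text
t 8.5 pos [ 0.4542 -0.2106  0.0533] yaw_y -98.31 z [-0.0094  0.0015 -1.    ] F [-0.38  0.52  1.09] w 0.03419919561343721 j [-30.9  -4.1 120.   -0.2  64.6  67.5]
t 8.5 th 171.26 r 0.0926 z 0.0533 yaw-rel 0.43 tilt [-0.0094  0.0015] F [-0.4  0.5  1.1] w 0.0342
```

Call:
move_arm(
  increments=[
    [-0.005,0,-0.06,0,-0.018,0,0.4],
    [0,0,-0.06,0,0,0,0.4],
    [0.002,0,-0.06,0,0,0,0.4],
    [0,0,-0.01,0,0,0,0.4],
    [0,0,0,0,0,0,0.4],
  ],
)

```text
t: 9.0
ee_pos: [0.4543, -0.2113, 0.0231]
ee_rot: [[0.99, -0.144, 0.002], [-0.144, -0.99, 0.0], [0.002, -0.001, -1.0]]
contact_force: [0.3, -0.2, 0.1]
grip_width: 0.0342
```

```bash
python3 arc.py; python3 - <<'E'
from cell import viewer,bot
from h import *
c=viewer.capture("scene");crop(c["color"],215,110,130,110,5,"pics/s5.png")
c=viewer.capture("wrist");cv2.imwrite("pics/w5.png",c["color"][:,:,::-1])
E
```

```text
t 9.0 th 171.66 r 0.0924 z 0.0231 yaw-rel 0.09 tilt [0.0024 0.0004] F [ 0.3 -0.2  0.1] w 0.0342
```

View pics/s5.png

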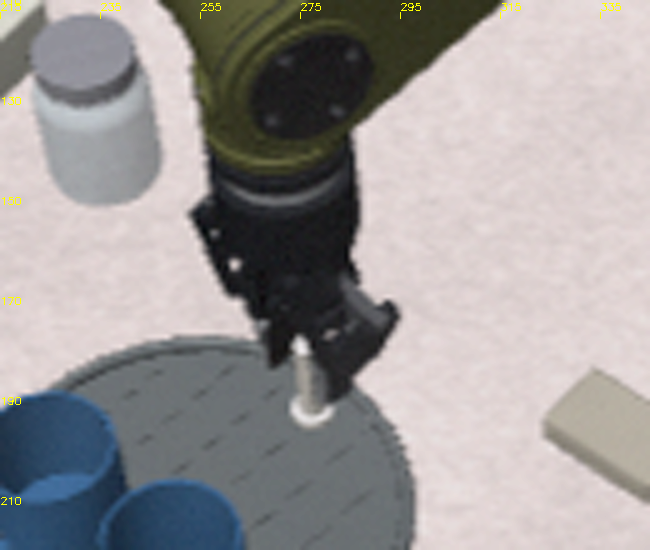

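View pics/w5.png

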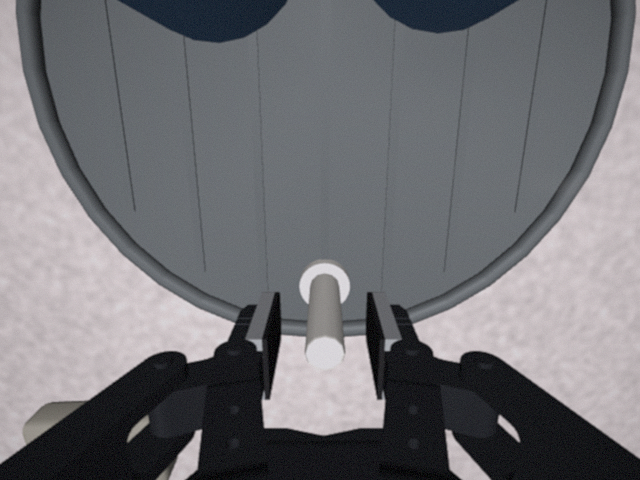

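The peg is now properly between the pads (wrist 325,350; pads span rows 292–398). I'll rise a little and grip lightly.

Call:
move_arm(
  increments=[
    [-0.01,0.005,0.03,0,0,0,0.3],
    [0,0,0.01,0,0,0,0.2],
    [0,0,0,0,0,0,0.1],
    [0,0,0,0,0,0,0.1],
    [0,0,0,0,0,0,0.1],
  ],
  force=20,
)

```text
t: 9.6
ee_pos: [0.4533, -0.2118, 0.0309]
ee_rot: [[0.99, -0.143, 0.005], [-0.143, -0.99, -0.003], [0.005, 0.002, -1.0]]
contact_force: [0.0, -0.7, -2.6]
grip_width: 0.0127
```

```bash
python3 arc.py 3.5 7
```

```text
t 9.6 th 172.03 r 0.0933 z 0.0309 yaw-rel -0.27 tilt [ 0.0047 -0.0027] F [ 0.  -0.7 -2.6] w 0.0127
[-0.012 -0.037] 0.117
[-0.002 -0.038] 0.117
[ 0.001 -0.038] 0.117
[ 0.003 -0.038] 0.117
[ 0.005 -0.038] 0.117
[ 0.008 -0.038] 0.117
[ 0.01  -0.037] 0.117
```

Call:
move_arm(
  increments=[
    [-0.006,-0.025,0,0,0,0.08,0.1],
    [-0.006,-0.038,-0.002,0,0.005,0.117,0.1],
    [-0.002,-0.038,-0.002,0,0,0.117,0.1],
    [0.001,-0.038,-0.002,0,0,0.117,0.1],
  ],
)

```text
t: 10.0
ee_pos: [0.4524, -0.2308, 0.0308]
ee_rot: [[0.996, 0.089, 0.004], [0.089, -0.996, 0.003], [0.004, -0.003, -1.0]]
contact_force: [-0.9, -0.1, 0.5]
grip_width: 0.0131
```

```bash
python3 arc.py 4 8; python3 - <<'E'
from cell import viewer,bot
from h import *
c=viewer.capture("wrist");cv2.imwrite("pics/w6.png",c["color"][:,:,::-1])
E
```

```text
t 10.0 th 183.73 r 0.0935 z 0.0308 yaw-rel 1.36 tilt [0.0041 0.0029] F [-0.9 -0.1  0.5] w 0.0131
[-0.003 -0.044] 0.133
[ 0.007 -0.043] 0.133
[ 0.01  -0.043] 0.133
[ 0.013 -0.042] 0.133
[ 0.016 -0.041] 0.133
[ 0.019 -0.04 ] 0.133
[ 0.022 -0.038] 0.133
[ 0.024 -0.037] 0.133
```

View pics/w6.png

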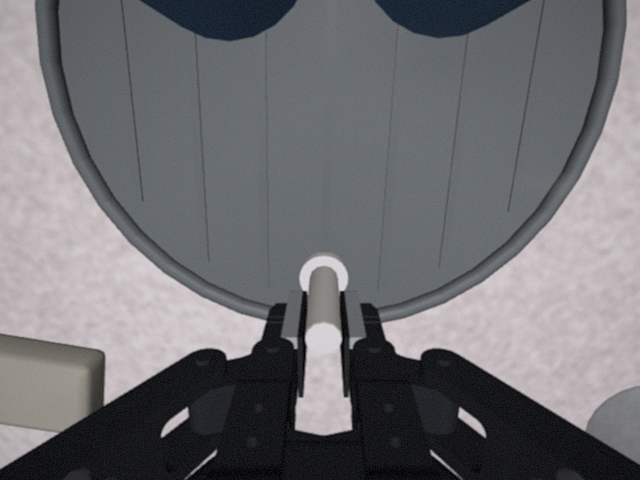

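The wrist view shows the peg held in the pads at (323,335), with the tray turning along. I'll continue.

Call:
move_arm(
  increments=[
    [-0.001,-0.042,-0.002,0,0,0.12,0.1],
    [0.005,-0.043,-0.003,0,0,0.12,0.1],
    [0.01,-0.043,-0.003,0,0,0.13,0.1],
    [0.013,-0.042,-0.003,0,0,0.13,0.1],
    [0.016,-0.041,-0.003,0,0,0.13,0.1],
  ],
)

```text
t: 10.55
ee_pos: [0.46, -0.2623, 0.0309]
ee_rot: [[0.911, 0.413, 0.004], [0.413, -0.911, 0.007], [0.006, -0.005, -1.0]]
contact_force: [-1.4, 0.3, 1.3]
grip_width: 0.0128
```

```bash
python3 arc.py 4 8
```

```text
t 10.55 th 203.67 r 0.0936 z 0.0309 yaw-rel 0.74 tilt [0.0036 0.0074] F [-1.4  0.3  1.3] w 0.0128
[ 0.013 -0.042] 0.133
[ 0.022 -0.038] 0.133
[ 0.024 -0.037] 0.133
[ 0.027 -0.035] 0.133
[ 0.029 -0.033] 0.133
[ 0.031 -0.031] 0.133
[ 0.034 -0.028] 0.133
[ 0.035 -0.026] 0.133
```

Call:
move_arm(
  increments=[
    [0.018,-0.041,-0.003,-0.01,0,0.133,0.1],
    [0.022,-0.038,-0.003,0,0,0.133,0.1],
    [0.024,-0.037,-0.003,0,0,0.133,0.1],
    [0.027,-0.035,-0.003,0,0,0.133,0.1],
    [0.029,-0.033,-0.003,0,0,0.133,0.1],
    [0.031,-0.031,-0.003,0,0,0.133,0.1],
  ],
)

```text
t: 11.15
ee_pos: [0.4837, -0.2954, 0.0309]
ee_rot: [[0.657, 0.753, 0.001], [0.753, -0.657, 0.004], [0.004, -0.001, -1.0]]
contact_force: [-0.5, -0.7, 0.6]
grip_width: 0.0132
```

```bash
python3 arc.py 4 9
```

```text
t 11.15 th 228.76 r 0.094 z 0.0309 yaw-rel 0.13 tilt [0.0015 0.0039] F [-0.5 -0.7  0.6] w 0.0132
[ 0.032 -0.03 ] 0.133
[ 0.036 -0.025] 0.133
[ 0.038 -0.023] 0.133
[ 0.039 -0.02 ] 0.133
[ 0.04  -0.017] 0.133
[ 0.042 -0.014] 0.133
[ 0.042 -0.012] 0.133
[ 0.043 -0.009] 0.133
[ 0.044 -0.006] 0.133
```

Call:
move_arm(
  increments=[
    [0.033,-0.028,-0.002,0,0,0.133,0.1],
    [0.036,-0.025,-0.002,0,0,0.133,0.1],
    [0.038,-0.023,-0.002,0,0,0.133,0.1],
    [0.039,-0.02,-0.002,0,0,0.133,0.1],
    [0.04,-0.017,-0.002,0,0,0.133,0.1],
  ],
)

```text
t: 11.65
ee_pos: [0.5131, -0.3131, 0.0309]
ee_rot: [[0.353, 0.936, -0.0], [0.936, -0.353, 0.004], [0.004, -0.001, -1.0]]
contact_force: [0.1, 0.1, 1.1]
grip_width: 0.013
```

```bash
python3 arc.py 3 5
```

```text
t 11.65 th 249.79 r 0.0942 z 0.0309 yaw-rel -0.43 tilt [-0.     0.004] F [0.1 0.1 1.1] w 0.013
[ 0.031 -0.012] 0.1
[ 0.032 -0.009] 0.1
[ 0.032 -0.007] 0.1
[ 0.033 -0.006] 0.1
[ 0.033 -0.004] 0.1
```

Call:
move_arm(
  increments=[
    [0.032,-0.01,-0.001,0,0,0.1,0.1],
    [0.03,-0.009,-0.001,0,0,0.1,0.1],
    [0.026,-0.006,-0.001,0,0,0.08,0.1],
    [0.018,-0.003,0,0,0,0.06,0.1],
    [0,0,0,0,0,0,0.1],
  ],
)

```text
t: 12.15
ee_pos: [0.5306, -0.3179, 0.0309]
ee_rot: [[0.177, 0.984, -0.001], [0.984, -0.177, 0.003], [0.003, -0.001, -1.0]]
contact_force: [-0.0, -1.2, -0.2]
grip_width: 0.013
```

```bash
python3 arc.py 3 5
```

```text
t 12.15 th 260.81 r 0.0944 z 0.0309 yaw-rel -1.0 tilt [-0.001   0.0029] F [-0.  -1.2 -0.2] w 0.013
[ 0.033 -0.005] 0.1
[ 0.033 -0.003] 0.1
[ 0.033 -0.001] 0.1
[0.033 0.001] 0.1
[0.033 0.002] 0.1
```

Call:
move_arm(
  increments=[
    [0.008,0,0,0,0,0.02,0.1],
    [0,0,0,0,0,0,0.4],
    [0,0,0,0,0,0,0.4],
    [0,0,0,0,0,0,0.4],
    [0,0,0.1,0,0,0,0.4],
    [0,0,0.12,0,0,0,0.4],
    [0,0,0.12,0,0,0,0.4],
    [0,0,0.12,0,0,0,0.4],
    [0,0,0.15,0,0,0,0.4],
    [0,0,0.2,0,0,0,0.4],
    [0,0,0.2,0,0,0,0.4],
    [0,0,0.2,0,0,0,0.4],
  ],
)

```text
t: 13.35
ee_pos: [0.529, -0.3138, 0.2218]
ee_rot: [[0.17, 0.985, -0.005], [0.985, -0.17, 0.009], [0.008, -0.006, -1.0]]
contact_force: [0.5, -0.9, 0.1]
grip_width: 0.0338
```

```bash
python3 st.py; python3 - <<'E'
from cell import viewer,bot
from h import *
for n in("scene","top","wrist"):
  c=viewer.capture(n);cv2.imwrite(f"pics/{n}7.png",c["color"][:,:,::-1])
E
```

```text
t 13.35 pos [ 0.529  -0.3138  0.2218] yaw_y -9.81 z [-0.0047  0.009  -0.9999] F [ 0.51 -0.86  0.09] w 0.03382908313394269 j [-35.8   2.1  96.9   0.3  81.5 -26. ]
```

View pics/scene7.png

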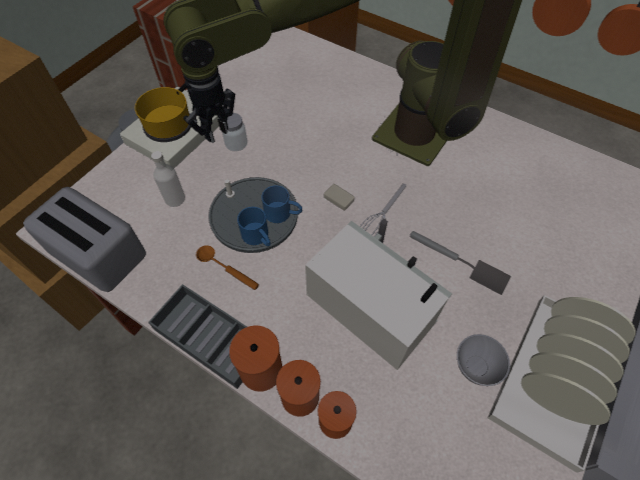

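View pics/wrist7.png

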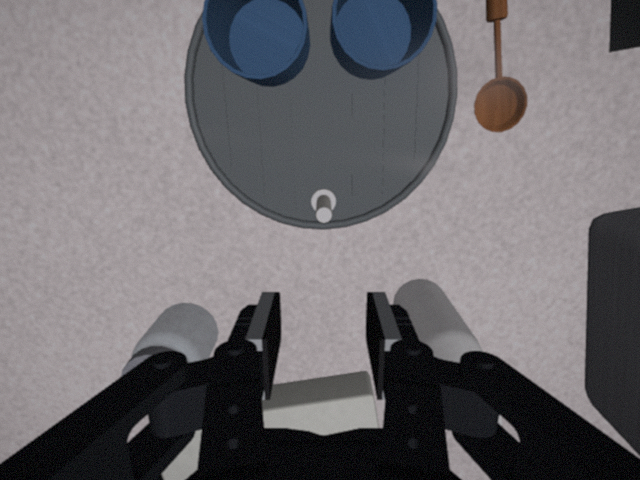

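The tray has turned a quarter and both cups are standing on it (scene peg at 229,186; cups at 277,204 and 253,224). Next, the door bar.

Call:
move_arm(
  increments=[
    [0,0.08,0.15,0,0,-0.1,0.6],
    [-0.02,0.18,0.1,0,0,-0.2,0.6],
    [-0.025,0.2,0.02,0,0,-0.21,0.6],
    [-0.025,0.2,0,0,0,-0.21,0.6],
    [-0.025,0.2,0,0,0,-0.21,0.6],
    [-0.025,0.2,0,0,0,-0.21,0.6],
    [-0.025,0.2,0,0,0,-0.21,0.6],
    [-0.025,0.2,0,0,0,-0.21,0.6],
    [-0.025,0.2,0,0,0,-0.21,0.6],
    [-0.025,0.2,0,0,0,-0.21,0.6],
    [-0.025,0.2,0,0,0,-0.21,0.6],
    [-0.025,0.2,0,0,0,-0.21,0.6],
    [-0.025,0.2,0,0,0,-0.21,0.6],
    [-0.025,0.18,0,0,0,-0.2,0.6],
    [-0.02,0.1,0,0,0,-0.1,0.6],
    [0,0,0,0,0,0,0.6],
    [0,0,0,0,0,0,0.6],
  ],
)

```text
t: 15.2
ee_pos: [0.4639, 0.1141, 0.2491]
ee_rot: [[0.982, -0.19, -0.007], [-0.19, -0.982, 0.016], [-0.01, -0.015, -1.0]]
contact_force: [0.5, 0.8, 0.5]
grip_width: 0.0513
```

```bash
python3 st.py; python3 - <<'E'
from cell import viewer,bot
from h import *
import pickle
c=viewer.capture("wrist");cv2.imwrite(f"pics/w8.png",c["color"][:,:,::-1]);pickle.dump(c,open("w8.pkl","wb"))
E
```

```text
t 15.2 pos [0.4639 0.1141 0.2491] yaw_y -100.97 z [-0.0068  0.0162 -0.9998] F [0.54 0.83 0.5 ] w 0.051291431845384504 j [  6.7 -17.  111.6   1.   85.7 107.6]
```

View pics/w8.png

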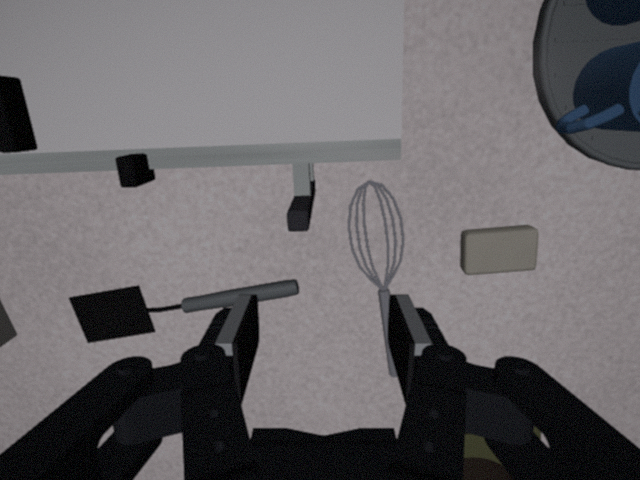

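The wrist view shows the bar top at (298,218), the tab at (131,170) and the clip at the left edge (~12,115). I'll triangulate these.

```bash
python3 - <<'E'
import pickle;from h import *
d=pickle.load(open("cap0.pkl","rb"));T=d["top"];S=d["scene"];w=pickle.load(open("w8.pkl","rb"))
crop(w["color"],270,150,60,90,6,"pics/c8.png")
print(plane(w,298,219,.19),tri([(T,256.3,265.6),(S,384,220.5),(w,298,219)]))
X=plane(w,131,170,.181);y=np.array([.1513,.9885]);print("tab",X,y@X[:2],"bar",y@plane(w,298,219,.19)[:2])
E
```

```text
[0.47934706 0.12912278 0.19      ] (array([0.47838337, 0.12936298, 0.19165663]), [0.5, 1.0, 1.4])
tab [0.52858941 0.22827675 0.181     ] 0.30562714845774125 bar 0.2001630765019021
```

View pics/c8.png

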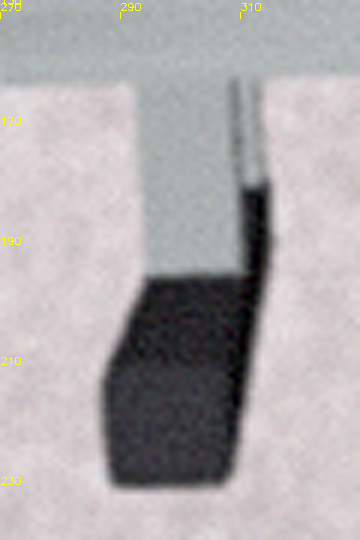

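Call:
move_arm(
  increments=[
    [0.05,0.05,0,-0.03,-0.013,0.04,0.6],
    [0.04,0.04,0,0,0,0.03,0.6],
    [0,0,0,0,0,0,0.6],
    [0,0,0,0,0,0,0.6],
  ],
)

```text
t: 15.65
ee_pos: [0.4793, 0.1263, 0.2485]
ee_rot: [[0.988, -0.154, -0.0], [-0.154, -0.988, -0.001], [-0.0, 0.001, -1.0]]
contact_force: [0.2, -0.1, -0.2]
grip_width: 0.0512
```

```bash
python3 st.py
```

```text
t 15.65 pos [0.4793 0.1263 0.2485] yaw_y -98.85 z [-5.0e-04 -1.4e-03 -1.0e+00] F [ 0.19 -0.1  -0.24] w 0.051165000639603844 j [ 8.600e+00 -1.460e+01  1.097e+02 -1.000e-01  8.490e+01  1.075e+02]
```

Call:
move_arm(
  increments=[
    [0,0.018,-0.05,0,0,0,0.6],
    [0.003,0,-0.1,0,0,0,0.6],
    [0.003,0,-0.1,0,0,0,0.6],
    [0.003,0,-0.1,0,0,0,0.6],
    [0.003,0,-0.1,0,0,0,0.6],
    [0.003,0,-0.1,0,0,0,0.6],
    [0.003,0,-0.1,0,0,0,0.6],
    [0,0,-0.06,0,0,0,0.6],
    [0,0,0,0,0,0,0.6],
  ],
)

```text
t: 16.55
ee_pos: [0.4791, 0.128, 0.1288]
ee_rot: [[0.988, -0.155, -0.007], [-0.155, -0.988, -0.003], [-0.007, 0.004, -1.0]]
contact_force: [0.0, -0.2, -0.1]
grip_width: 0.0511
```

```bash
python3 st.py; python3 - <<'E'
from cell import viewer,bot
from h import *
import pickle
c=viewer.capture("wrist");cv2.imwrite(f"pics/w9.png",c["color"][:,:,::-1])
c=viewer.capture("scene");crop(c["color"],320,150,150,110,5,"pics/s9.png")
E
```

```text
t 16.55 pos [0.4791 0.128  0.1288] yaw_y -98.91 z [-0.007  -0.0026 -1.    ] F [ 0.01 -0.2  -0.08] w 0.05109200763028175 j [ 8.800e+00 -9.800e+00  1.172e+02 -1.000e-01  7.290e+01  1.077e+02]
```

View pics/w9.png

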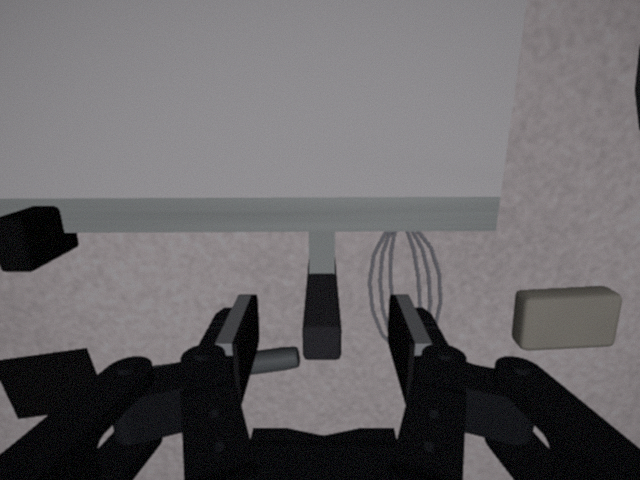

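View pics/s9.png

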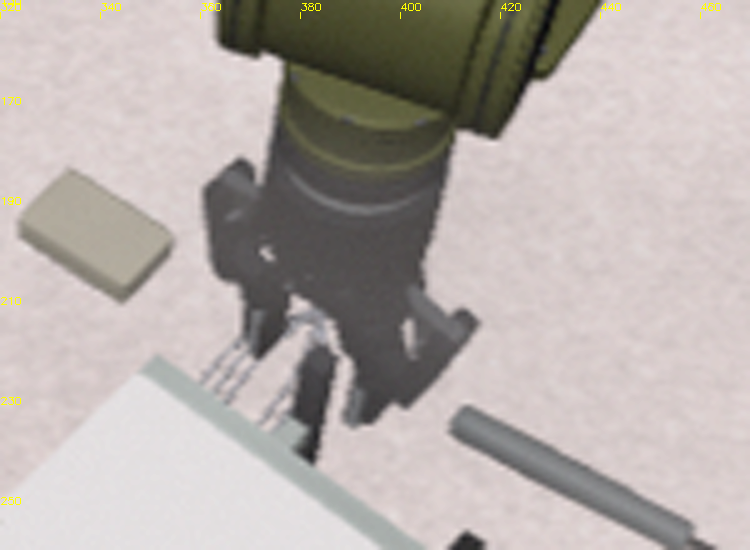

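The bar is centred between the fingers (wrist 322,338), with the tips about 30 mm below its top. Closing.

Call:
move_arm(
  increments=[
    [0,0,0,0,0,0,0.3],
    [0,0,0,0,0,0,0.05],
    [0,0,0,0,0,0,0.05],
    [0,0,0,0,0,0,0.05],
    [0,0,0,0,0,0,0.05],
  ],
  force=50,
)

```text
t: 17.15
ee_pos: [0.4818, 0.1283, 0.1333]
ee_rot: [[0.988, -0.155, 0.0], [-0.155, -0.988, -0.002], [0.001, 0.002, -1.0]]
contact_force: [1.0, -1.0, -1.4]
grip_width: 0.0121
```

```bash
python3 st.py; python3 - <<'E'
from cell import viewer,bot
from h import *
import pickle
c=viewer.capture("wrist");cv2.imwrite(f"pics/w10.png",c["color"][:,:,::-1])
E
```

```text
t 17.15 pos [0.4818 0.1283 0.1333] yaw_y -98.9 z [ 3.0e-04 -1.9e-03 -1.0e+00] F [ 1.01 -0.99 -1.43] w 0.012149024634263412 j [ 8.800e+00 -9.900e+00  1.170e+02 -1.000e-01  7.300e+01  1.077e+02]
```

View pics/w10.png

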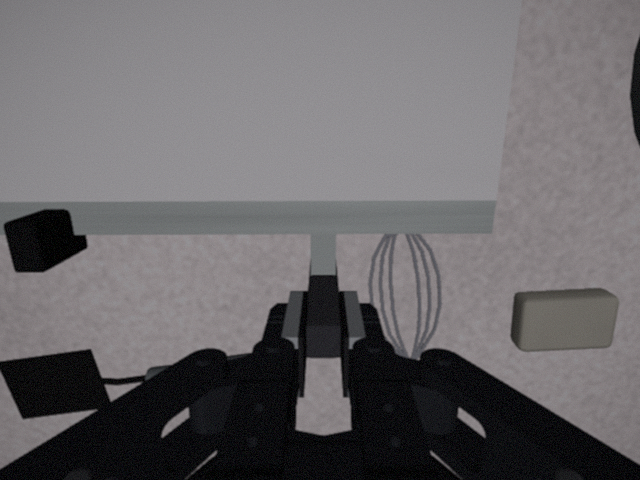

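The bar is firmly gripped. Pulling left along the track.

Call:
move_arm(
  increments=[
    [0.005,0.033,0,0,0,0,0.05],
    [0.005,0.033,0,0,0,0,0.05],
    [0.005,0.033,0,0,0,0,0.05],
    [0.005,0.033,0,0,0,0,0.05],
    [0.005,0.033,0,0,0,0,0.05],
  ],
)

```text
t: 17.7
ee_pos: [0.4854, 0.152, 0.1332]
ee_rot: [[0.988, -0.155, -0.001], [-0.155, -0.988, -0.008], [0.0, 0.008, -1.0]]
contact_force: [-1.4, -4.3, -0.4]
grip_width: 0.0126
```

```bash
python3 st.py
```

```text
t 17.7 pos [0.4854 0.152  0.1332] yaw_y -98.93 z [-0.0012 -0.0078 -1.    ] F [-1.39 -4.31 -0.42] w 0.012621950346661914 j [ 11.6  -8.4 115.6  -0.4  72.9 110.7]
```

Call:
move_arm(
  increments=[
    [0.005,0.034,0,0.01,0,0,0.05],
    [0.005,0.034,0,0,0,0,0.05],
    [0.005,0.034,0,0,0,0,0.05],
    [0.005,0.034,0,0,0,0,0.05],
    [0.005,0.034,0,0,0,0,0.05],
    [0.005,0.034,0,0,0,0,0.05],
    [0.005,0.034,0,0,0,0,0.05],
    [0.003,0.02,0,0,0,0,0.05],
    [0,0,0,0,0,0,0.05],
  ],
)

```text
t: 18.6
ee_pos: [0.4912, 0.1904, 0.1333]
ee_rot: [[0.988, -0.153, -0.004], [-0.153, -0.988, -0.014], [-0.002, 0.015, -1.0]]
contact_force: [-1.2, -6.3, 0.7]
grip_width: 0.0123
```

```bash
python3 st.py; cat > look.py <<'E'
import sys
from cell import viewer,bot
from h import *
import pickle
n=sys.argv[1];D={}
for k in ("wrist","top","scene"): D[k]=viewer.capture(k)
pickle.dump(D,open(f"D{n}.pkl","wb"))
cv2.imwrite(f"pics/w{n}.png",D["wrist"]["color"][:,:,::-1])
crop(D["top"]["color"],150,190,80,80,7,f"pics/t{n}.png")
crop(D["scene"]["color"],390,240,80,70,7,f"pics/s{n}.png")
E
python3 look.py 11
```

```text
t 18.6 pos [0.4912 0.1904 0.1333] yaw_y -98.8 z [-0.0038 -0.0142 -0.9999] F [-1.16 -6.34  0.65] w 0.01225218863407372 j [ 15.8  -5.7 113.2  -0.8  72.9 114.8]
```

View pics/w11.png

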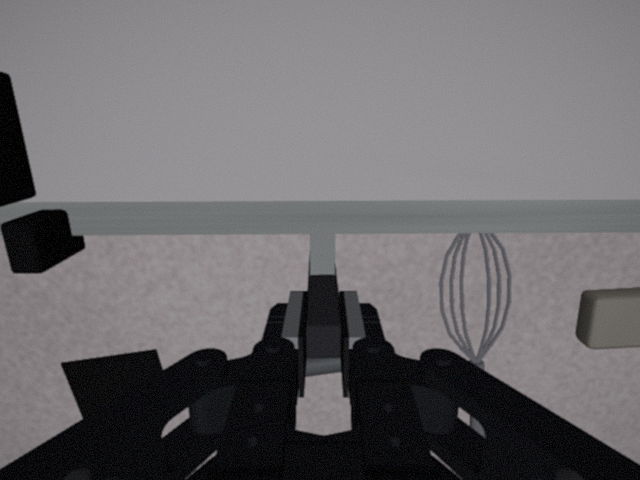

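View pics/t11.png

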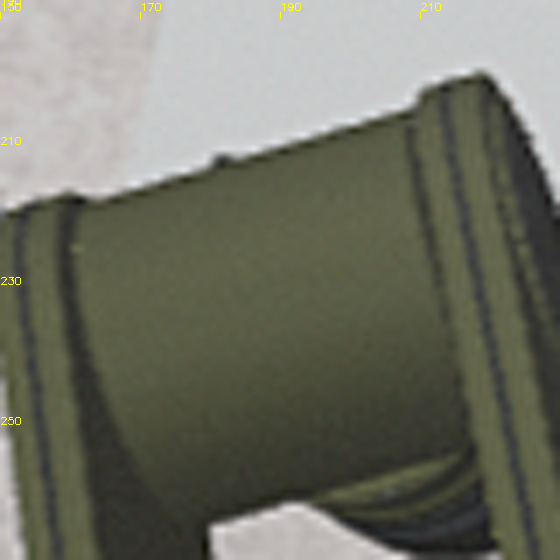

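View pics/s11.png

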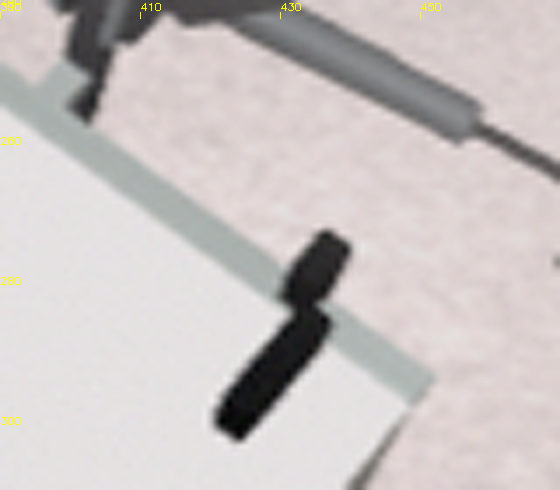

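```bash
python3 - <<'E'
import pickle;from h import *
D=pickle.load(open("D11.pkl","rb"));S=D["scene"];W=D["wrist"]
ex=np.array([.9885,-.1513]);ey=np.array([.1513,.9885])
def px(x,y,ox,oy,k): return (x+.5)/k-.5+ox,(y+.5)/k-.5+oy
f=lambda X:(round(ex@X[:2],4),round(ey@X[:2],4))
print("cam S",f(-np.array(S["R"]).T@S["t"]),"cam W",f(-np.array(W["R"]).T@W["t"]))
for n,p in {"tabTL":(322,230),"tabTR":(352,245),"tabBL":(285,295),"tabBR":(312,310),"clipTL":(305,312),"clipTR":(331,325),"clipBL":(214,415),"clipBR":(240,440)}.items():
  print(n,f(plane(S,*px(*p,390,240,7),.181)),f(plane(S,*px(*p,390,240,7),.16)))
a=cv2.resize(W["color"][40:300,0:120,::-1],None,fx=3,fy=3,interpolation=cv2.INTER_CUBIC);cv2.imwrite("pics/wc11.png",np.clip(a.astype(float)*4,0,255).astype(np.uint8))
E
```

```text
cam S (np.float64(1.0179), np.float64(0.5012)) cam W (np.float64(0.5325), np.float64(0.2662))
tabTL (np.float64(0.4791), np.float64(0.3666)) (np.float64(0.4669), np.float64(0.3636))
tabTR (np.float64(0.4772), np.float64(0.3767)) (np.float64(0.465), np.float64(0.3739))
tabBL (np.float64(0.5059), np.float64(0.3711)) (np.float64(0.4943), np.float64(0.3681))
tabBR (np.float64(0.5045), np.float64(0.3803)) (np.float64(0.4929), np.float64(0.3776))
clipTL (np.float64(0.5066), np.float64(0.3791)) (np.float64(0.495), np.float64(0.3763))
clipTR (np.float64(0.5049), np.float64(0.3876)) (np.float64(0.4933), np.float64(0.3851))
clipBL (np.float64(0.5542), np.float64(0.3783)) (np.float64(0.5437), np.float64(0.3756))
clipBR (np.float64(0.5557), np.float64(0.3891)) (np.float64(0.5453), np.float64(0.3865))
```

View pics/wc11.png

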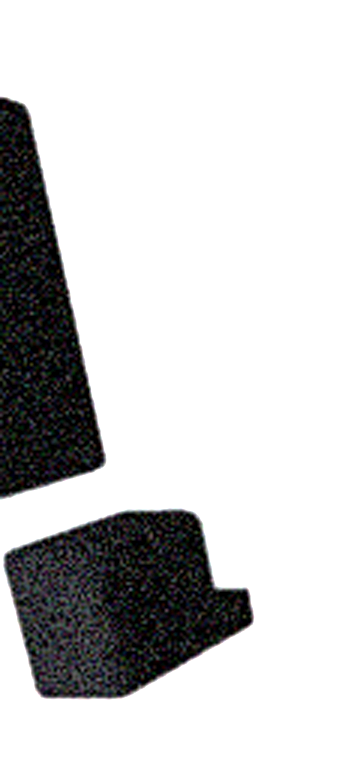

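```bash
python3 - <<'E'
import pickle;from h import *
D=pickle.load(open("D11.pkl","rb"));W=D["wrist"]
ex=np.array([.9885,-.1513]);ey=np.array([.1513,.9885])
f=lambda X:(round(float(ex@X[:2]),4),round(float(ey@X[:2]),4))
q=lambda x,y:((x+.5)/3-.5,(y+.5)/3-.5+40)
for n,p,z in [("tabFL",(38,697),.181),("tabFR",(125,697),.181),("tabBL",(5,553),.181),("clip base FR",(104,464),.16),("clip base FR top?",(104,464),.181),("clip BR",(28,108),.16)]: print(n,f(plane(W,*q(*p),z)))
E
```

```text
tabFL (0.4782, 0.3774)
tabFR (0.4781, 0.367)
tabBL (0.4963, 0.377)
clip base FR (0.5027, 0.3785)
clip base FR top? (0.5067, 0.3633)
clip BR (0.5464, 0.3781)
```

Call:
move_arm(
  increments=[
    [0.003,0.025,0,0.01,0,0,0.05],
    [0.003,0.025,0,0.01,0,0,0.05],
    [0.003,0.022,0,0,0,0,0.05],
    [0.001,0.01,0,0,0,0,0.05],
    [0,0,0,0,0,0,0.05],
  ],
)

```text
t: 19.25
ee_pos: [0.4926, 0.2, 0.1332]
ee_rot: [[0.988, -0.153, -0.006], [-0.153, -0.988, -0.013], [-0.004, 0.014, -1.0]]
contact_force: [-1.3, -7.2, 0.1]
grip_width: 0.0128
```

```bash
python3 st.py; python3 look.py 12; python3 st.py
```

```text
t 19.25 pos [0.4926 0.2    0.1332] yaw_y -98.8 z [-0.0057 -0.0131 -0.9999] F [-1.31 -7.21  0.05] w 0.012763127449926776 j [ 16.7  -5.  112.6  -0.7  73.  115.7]
t 19.4 pos [0.4926 0.1999 0.1333] yaw_y -98.8 z [-0.0056 -0.0131 -0.9999] F [-0.75 -6.65  0.19] w 0.012355640496961778 j [ 16.7  -5.  112.6  -0.7  73.  115.7]
```

View pics/s12.png

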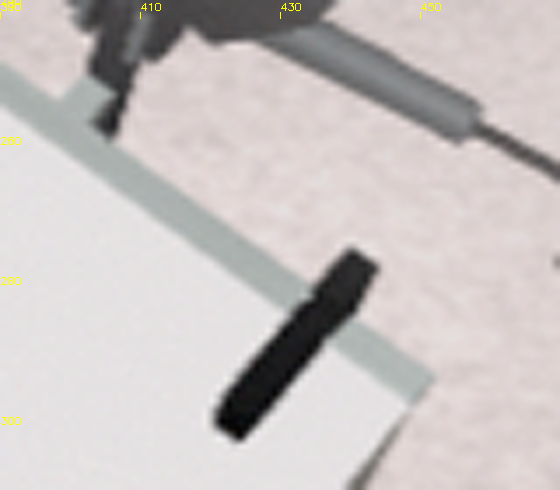

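View pics/w12.png

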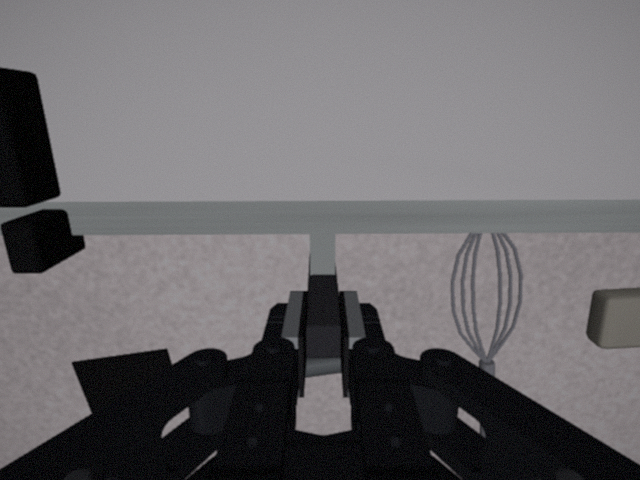

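```bash
python3 - <<'E'
import pickle;from h import *
D=pickle.load(open("D12.pkl","rb"));S=D["scene"];W=D["wrist"]
crop(S["color"],415,270,36,36,20,"pics/sc12.png")
a=cv2.resize(W["color"][50:290,0:120,::-1],None,fx=3,fy=3,interpolation=cv2.INTER_CUBIC);cv2.imwrite("pics/wc12.png",np.clip(a.astype(float)*4,0,255).astype(np.uint8))
E
```

```text
(no output)
```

View pics/sc12.png

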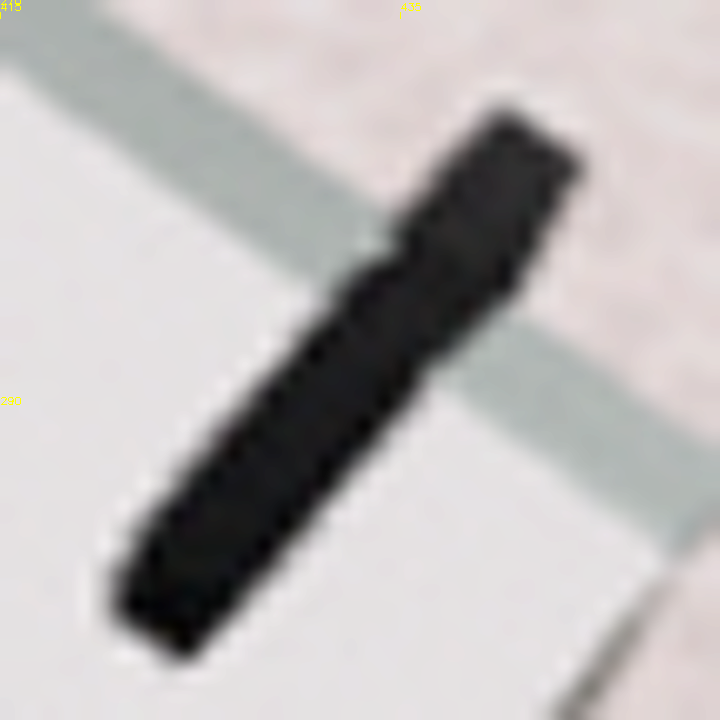

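View pics/wc12.png

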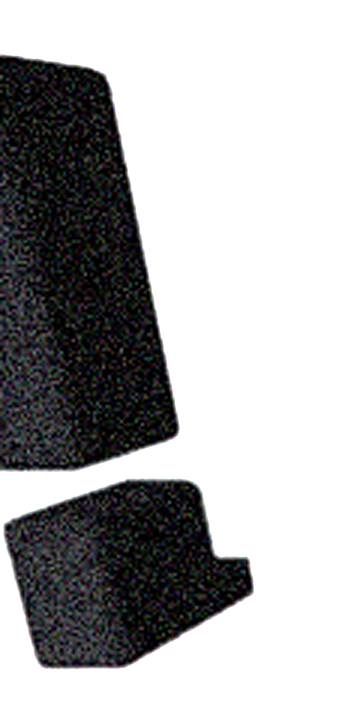

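```bash
python3 - <<'E'
import pickle;from h import *
D=pickle.load(open("D12.pkl","rb"));W=D["wrist"];S=D["scene"]
ex=np.array([.9885,-.1513]);ey=np.array([.1513,.9885])
f=lambda X:(round(float(ex@X[:2]),4),round(float(ey@X[:2]),4))
q=lambda x,y:((x+.5)/3-.5,(y+.5)/3-.5+50)
r=lambda x,y:((x+.5)/20-.5+415,(y+.5)/20-.5+270)
for n,p in [("tabFL",(40,667)),("tabFR",(125,667)),("tabBL",(4,524)),("clipFR",(83,468))]: print(n,f(plane(W,*q(*p),.181)))
print("clip base BR",f(plane(W,*q(107,76),.16)),f(plane(W,*q(178,435),.16)))
for n,p in [("tabFL",(500,103)),("tabFR",(583,165)),("tabBL",(395,232)),("clipFL",(345,268)),("clip L mid",(220,425)),("clip BL",(112,590)),("tab R",(525,285))]: print(n,f(plane(S,*r(*p),.181)))
E
```

```text
tabFL (0.4781, 0.3869)
tabFR (0.4781, 0.3767)
tabBL (0.4961, 0.3868)
clipFR (0.5028, 0.3762)
clip base BR (0.5466, 0.3781) (0.5025, 0.3784)
tabFL (0.4779, 0.3763)
tabFR (0.4782, 0.3874)
tabBL (0.4988, 0.3767)
clipFL (0.5061, 0.3752)
clip L mid (0.5308, 0.3759)
clip BL (0.5545, 0.3785)
tab R (0.4947, 0.3909)
```

```bash
cat > edge.py <<'E'
import pickle,sys;from h import *
D=pickle.load(open(f"D{sys.argv[1]}.pkl","rb"));S=D["scene"]
ex=np.array([.9885,-.1513]);ey=np.array([.1513,.9885])
g=S["color"].mean(2).astype(np.float32)
ys=np.arange(.362,.402,.0002)
for x in np.arange(.478,.556,.004):
    uv=np.array([proj(S,np.array([*(x*ex+y*ey),.181])) for y in ys],np.float32)
    v=cv2.remap(g,uv[:,0].reshape(1,-1),uv[:,1].reshape(1,-1),cv2.INTER_LINEAR)[0]
    m=v.argmin(); lo,hi=v[:8].mean(),v[-8:].mean()
    L=ys[:m][v[:m]>(lo+v[m])/2]; R=ys[m:][v[m:]>(hi+v[m])/2]
    print(round(x,3),L[-1].round(4) if len(L) else None,R[0].round(4) if len(R) else None)
E
python3 edge.py 12; echo; python3 edge.py 11
```

```text
0.478 0.3766 0.3878
0.482 0.3762 0.3882
0.486 0.376 0.389
0.49 0.3758 0.3898
0.494 0.376 0.3904
0.498 0.3762 0.3904
0.502 0.3774 0.39
0.506 0.3762 0.3898
0.51 0.3764 0.389
0.514 0.3762 0.39
0.518 0.3764 0.3898
0.522 0.3764 0.39
0.526 0.3762 0.3898
0.53 0.376 0.3898
0.534 0.3764 0.39
0.538 0.3762 0.3898
0.542 0.3764 0.3902
0.546 0.3766 0.39
0.55 0.3776 0.3898
0.554 0.3786 0.3896

0.478 0.3668 0.3772
0.482 0.366 0.3786
0.486 0.3664 0.3794
0.49 0.3664 0.38
0.494 0.3662 0.3808
0.498 0.3672 0.3812
0.502 0.368 0.3816
0.506 0.3694 0.3882
0.51 0.376 0.389
0.514 0.3762 0.39
0.518 0.3764 0.3898
0.522 0.3764 0.3902
0.526 0.3762 0.3898
0.53 0.376 0.3898
0.534 0.3762 0.39
0.538 0.3762 0.3898
0.542 0.3764 0.3902
0.546 0.3766 0.39
0.55 0.3776 0.3898
0.554 0.3786 0.3896
```

In the scene view the tab's right edge lies at y' = 0.3761 and the clip's at 0.3763, so they are aligned. I'll do a final overall check before handing in.

```bash
python3 - <<'E'
import pickle,cv2
D=pickle.load(open("D12.pkl","rb"));cv2.imwrite("pics/fin.png",D["scene"]["color"][:,:,::-1])
E
```

```text
(no output)
```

View pics/fin.png

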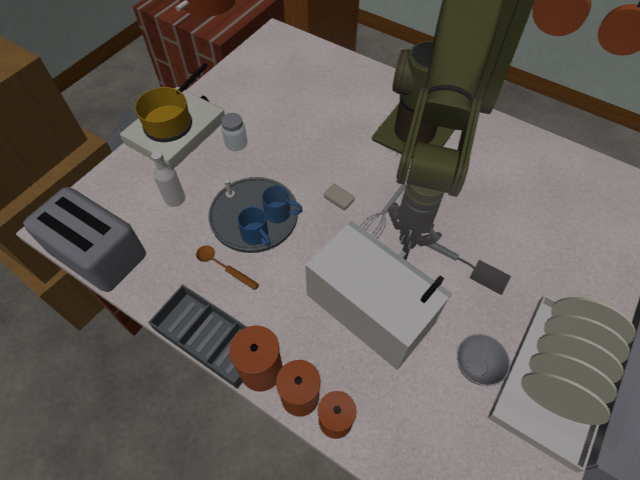

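The tray is at its second rest (peg at 229,186), both cups are standing, and the tab is in line with the clip at (432,288). Everything else looks unmoved.

```bash
python3 st.py; python3 -c "
from cell import bot
print(bot.finish_job())"
```

```text
t 19.4 pos [0.4926 0.1999 0.1333] yaw_y -98.8 z [-0.0056 -0.0131 -0.9999] F [-0.75 -6.65  0.19] w 0.012355640496961778 j [ 16.7  -5.  112.6  -0.7  73.  115.7]
the job is handed in; nothing more can be done
None
```

I turned the tray a quarter turn counter-clockwise by its peg and let go. I then pulled the door left by its bar about 72 mm and handed the job in at 19.4 s, still gripping the bar.

- **Failed first try:** on the first attempt the peg slipped out of the loosely closed fingers and the tray stayed at 0. The fingertips looked about 30 mm higher than the reported tool point. I went back, went deeper, gripped the peg with 20 N, and the second turn worked.
- **Tray check:** the last pictures show the peg a quarter turn on and both cups standing on the tray. I judged the tray's final position by eye and did not measure its angle.
- **Door check:** the scene camera puts the tab's right edge at 0.3761 m and the clip's at 0.3763 m along the cabinet. The wrist camera's top corners agree within 0.5 mm. Its reading of the clip's base edge disagreed, suggesting the door was still about 2.5 mm short; I trusted the first two.
- **Holding:** the bar pulled back with about 7 N and the arm stayed steady between readings.
- **Other things:** nothing else appeared moved in the final scene picture.

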